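# Drive a bearing cup square into a cart-wheel hub

## Task

The steel bearing cup has only been started in the bore of the cart-wheel hub. Pick up the wooden drift and press the cup down with it at one place after another round the rim, gently and alternating sides so that it never cocks, until you feel it bear solidly on the hidden shoulder all round, fully home and square; do not force it (never above 22 N). Then stand the drift upright on the desk clear of the hub, and leave the other things alone.

Things in the scene. Friction and masses are not known exactly. Their poses are not given: they have to be found in the camera images.
- hub: bare aluminium wheel hub lying flat and fixed on the desk: flange 144 mm across and 10 mm thick with six small bolt heads, barrel 120 mm across, upper face 50 mm above the desk, bore about 90 mm across. Origin at the centre of its underside, z up along the bore.
- bearing_cup: plain steel ring, 88 mm outside, 44 mm inside, 22 mm high, flat on top (rim face 22 mm wide, its middle 33 mm from the axis), tight in the bore. Origin at the centre of its underside, z up its axis. It cannot be pulled out or shifted sideways: it only sinks and tilts, and stays where it is left. At the start it leans up to 0.045 rad in any direction.
- cup_top (a point): centre of the cup's upper face, same axes; at the start 9 to 12 mm above the hub's face, 2 to 5 mm when home. A slow push of 10 to 13 N at the middle of the rim face moves it (about 1 N more per 10 mm/s), a push over the axis needs over 25 N. The pushed side sinks and the far side rises: it turns about a line roughly 22 mm beyond the axis, which sinks 0.4 as much as the pushed place.
- seat: steel spacer ring at the bottom of the bore, under the cup; its top is the shoulder on which the cup must come to bear. That top lies 17 to 20 mm below the hub's face, differently from hub to hub, and is not measured (the origin is only the middle of the ring's fixed foot): it is felt as a stop under which the pushed side no longer sinks at 15 N (it gives about 1 mm per 10 N).
- drift: turned light-wood drift, 106 mm high, standing upright and loose on the desk on its narrow working end. Origin at the centre of the working end, z up along it.
- drift_mid (a point): centre of the drift, half-way up, 53 mm above its flat working end (22 mm diameter over the lowest 22 mm). Grip: straight round shank 27 mm in diameter from 30 to 88 mm above the working end; above it a head 31 mm in diameter. Mass about 0.1 kg.
- tape_measure: tape measure, 60x64x57 mm, bystander beyond the hub, origin at its underside.
- stapler: desk stapler, 47x138x47 mm, bystander to the left of the hub, origin at its underside.
- binder_clip: black binder clip, 28x21x35 mm, bystander beyond the drift, origin at its underside.
- screwdriver: screwdriver, 38x175x26 mm, lying between the robot and the drift, bystander, origin at its underside.
There are look-alikes about, which are no part of the job. What is shaped like the drift but blue or turquoise is not meant.

How it is judged (in metres and radians):
On the way, in this order (a step that is already met when the one before it is completed fails the run):
1. the drift is picked up (height (world z) of drift_mid above 0.085 m), for 0.2 s.
2. the cup bears on the shoulder and is square (contact force between bearing_cup and seat above 0.1 N and angle between the z axis of cup_top and the z axis of hub, either way round below 0.025 rad), for 0.2 s.
At the end, for the whole second after the job is handed in: the bearing cup bears on the shoulder (pressed against it with more than 0.1 N by its own tight fit) and is square in the hub (tilted less than 0.025 rad), and the drift stands upright (within 0.1 rad), released and at rest, on the desk with its axis more than 90 mm from the hub's axis (all of step 2 and angle between drift's own z axis and vertical below 0.1 rad and height (world z) of drift_mid below 0.057 m and horizontal distance between drift_mid and hub above 0.09 m and linear speed of drift below 0.02 m/s and contact force between the fingers and drift below 0.1 N); the robot touches nothing.
It fails at once if the cup cocks in the bore (tilts more than 0.09 rad) (angle between the z axis of cup_top and the z axis of hub, either way round above 0.09 rad).
It fails at once if the drift presses on the cup with more than 22 N (contact force between drift and bearing_cup above 22 N).
It fails at once if the robot itself pushes the cup instead of the drift (contact force between any of the fingers, the arm and bearing_cup above 1 N).
It fails at once if the tape measure, stapler, binder clip, screwdriver: any of these moved more than 30 mm (distance of any of tape_measure, stapler, binder_clip, screwdriver from where it was at the start of the episode above 0.03 m).
It also fails if it takes over 61 s, if anything falls off the work surface, if the arm or the gripper's body presses on something with over 40 N, if the wrist force passes 120 N, or if a joint passes its speed limit or range.

## Robot

A 6-joint arm with a two-finger parallel gripper is mounted at the origin on a cart in front of the work surface, level with it; the furniture and walls round the work are solid. World frame = base frame: x ahead of the robot, y to its left, z up, the work surface at z = 0. Lengths are in mm, angles in degrees, forces in N, time in s.
With the tool pointing down it reaches from about 300 to 850 mm from the base axis. Payload 4.2 kg.
Tool frame: the origin (TCP) lies between the finger pads; the fingertips stand robot.tips_ahead ahead of it and the grasp point (between the pads) lies 8 mm behind it (robot.tips_ahead is the distance from the TCP to the fingertips, in mm); z points along the fingers, y is the line along which they close (so a half turn about z gives the same grasp; the last joint's range is limited). The gripper opens to 91 mm and grips with 3 to 60 N. Pads are 32 mm wide; open, the fingers measure 118 mm over their backs; the gripper's body (76 mm by 178 mm) begins 60 mm behind the grasp point.
Start: joints at [-76.375, 18.312, 89.639, -0, 72.044, -1.146], TCP at [146.601, -556.013, 224.976] pointing down, gripper open.
Joint ranges: [-177.97, 177.97], [-48.28, 115.42], [12.27, 149.76], [-77.06, 257.06], [2.81, 150.46], [-146.56, 146.56]. Speed limits (degrees/s): [147.25, 147.25, 180, 180, 180, 180].

## Interface

Orientations are given as [roll, pitch, yaw] about the fixed x, y, z axes, in that order (R = Rz(yaw) Ry(pitch) Rx(roll)).
In Python, from workcell import telemetry, viewer, workorder, robot gives the robot as it stands. The module is installed in compiled form; this text tells all that it offers.
- The arm moves only by the shell command python3 -m pendant 'ROWS' [OPENING] [FORCE]. ROWS is JSON, a list of rows, each a list of 2 entries, a list of its own where there are three numbers: the shift along the tool's x, y, z in cm, then the turn about the tool's z in rad. In form: [[[dx, dy, dz], turn], ...]. A call has 1 to 5 rows; each row shifts and turns the commanded pose from where the row before left it, along the tool's axes as they then stand; what a row does not reach is not made up. A row lasts 1/8 s, in which the tool goes at most 62.5 mm and 10.7 degrees, less where a joint would pass 70% of its speed; a pose out of reach is approached as far as the arm can. A call is refused whole if a number of a shift passes 6.25 or a number of a turn 0.188, either way. A call with a gripper value outside its range is refused whole. OPENING is the closure, from 0 (fully open) to 1 (shut), set as the call begins (- or left out, the last holds). The fingers move at their own pace and stop on an object; FORCE is the grip in N (left out, the last holds). Time passes only in rows, so rows that do not move let the fingers close. It gives the time, the measured TCP pose, the force, the opening and the grip force at its end, in the units of the state.
- telemetry.get_state(): the state, without advancing time (a new reading comes with each control period).
- viewer.camera(name): name is "side" or "top"; returns the picture (480x640x3 uint8, red, green, blue); there is no depth.
- viewer.camera_info(name): a dict with "fovy" (degrees; the focal length in pixels is half the picture's height over the tangent of half this angle, whatever the lens; pixels are square), "cx", "cy" (the principal point, pixels), "pose" (4x4, takes a point from camera to world coordinates). Camera axes: x right, y down, z forward; pixel columns grow to the right and rows downward; lengths in mm; the calibration is good to about 2 mm. A picture is of the moment at which its call begins. camera_info takes no time and is no camera call.
- workorder.close_job(): hands the job in; it is judged then, once.
The state is a dict: "time": time; "joints": joint angles; "qvel": joint speeds; "joint_efforts": joint torques, N m; "tool_pos": TCP position; "ee_rot": TCP orientation; "force": force on the tool from outside, world axes, zero at the start; "ft_torque": the same for the moment, N m; "finger_gap": finger opening in mm; "gripper_force": force on a finger pad.
Only numpy, scipy, OpenCV 4.12 (cv2) and the standard library are available. Lean on these libraries where they do the work, as an engineer would, in place of code of your own. Each camera call takes 0.05 s, during which the arm holds its last target. There are 200 camera calls.

## Working session

There is one attempt and no reset: what is moved stays moved. The work goes in short steps, Python scripts to look and compute and a shell command to move; the robot and the scene stay as the last step left them, time stands still between calls to the robot, and variables do not carry over. Pictures are saved under pics/ and viewed, at most 10 in all, crops included, and the job is handed in when it is done.

```bash
mkdir -p pics; cat > h.py <<'E'
import numpy as np, cv2
from workcell import telemetry, viewer, workorder, robot
def ray(cam,u,v):
    i=viewer.camera_info(cam); f=240/np.tan(np.radians(i['fovy'])/2); P=np.array(i['pose'])
    d=P[:3,:3]@np.array([(u-i['cx'])/f,(v-i['cy'])/f,1]); return P[:3,3],d/np.linalg.norm(d)
def onz(cam,u,v,z):
    o,d=ray(cam,u,v); return o+d*(z-o[2])/d[2]
def proj(cam,p):
    i=viewer.camera_info(cam); f=240/np.tan(np.radians(i['fovy'])/2); P=np.array(i['pose'])
    c=P[:3,:3].T@(np.array(p)-P[:3,3]); return c[0]/c[2]*f+i['cx'],c[1]/c[2]*f+i['cy']
E
python3 - <<'E'
from h import *
for c in('top','side'):
    cv2.imwrite(f'pics/{c}0.png',viewer.camera(c)[:,:,::-1]); i=viewer.camera_info(c);print(c,i['fovy'],i['cx'],i['cy'],np.round(i['pose'],2).tolist())
print(telemetry.get_state(),robot.tips_ahead)
E
```

```text
top 55.758646357390724 320.81222092680815 231.3420718025129 [[-0.01, -0.99, 0.12, 406.27], [-1.0, 0.01, 0.02, 27.36], [-0.02, -0.12, -0.99, 1134.89], [0.0, 0.0, 0.0, 1.0]]
side 45.92606222119159 323.3891131631606 240.95353064405168 [[-0.86, -0.25, 0.45, 9.03], [-0.52, 0.43, -0.74, 902.28], [-0.01, -0.87, -0.49, 658.81], [0.0, 0.0, 0.0, 1.0]]
{'time': 0.1, 'joints': array([-7.63758019e+01,  1.83462208e+01,  8.96992500e+01, -9.37782923e-04,
        7.20427446e+01, -1.14437973e+00]), 'qvel': array([ 0.02006937,  0.00511612, -0.12807221,  0.01567476,  0.01898282,
        0.12508169]), 'joint_efforts': array([-2.67439955e-04, -4.13333845e+01, -2.32509398e+01,  7.28848251e-02,
        4.22255835e-02, -5.53639848e-05]), 'tool_pos': array([ 146.48609322, -555.58407049,  224.22307442]), 'ee_rot': array([-1.79911784e+02, -8.70347661e-04,  1.47688669e+01]), 'force': array([ 0.22709034, -0.17278521, -1.02817694]), 'ft_torque': array([-0.00153451, -0.029399  ,  0.01512531]), 'gripper_force': 0.0, 'finger_gap': 91.09180414610633} 11.0
```

View pics/top0.png

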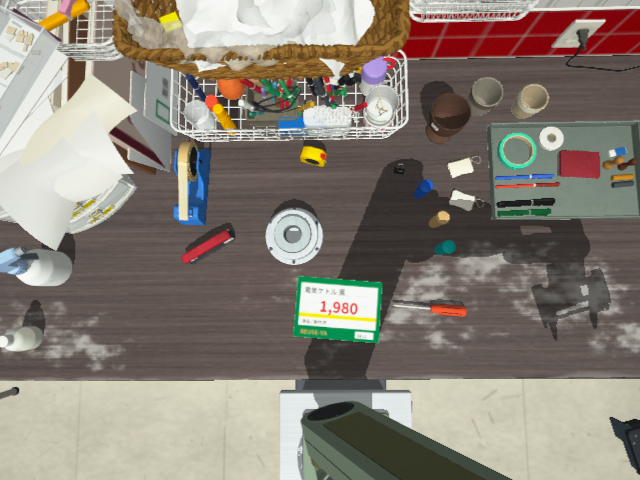

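View pics/side0.png

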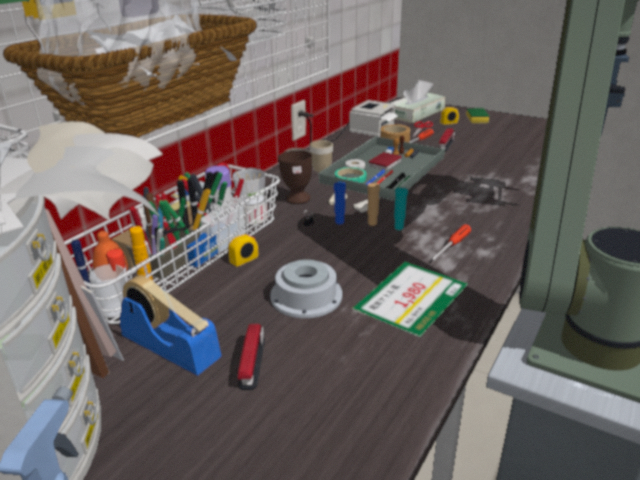

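The top view shows three drift-like pieces: wood (440,218), blue (424,188) and teal (446,247). In the side view they stand at (374,203), (340,203) and (400,208). The brown/tan cups at (450,110) and (530,100) aren't drifts, so I choose the wooden one. The hub is at about (294,236) in top and (307,287) in side. The screwdriver is at (440,308), and the binder clip is at (399,169).

```bash
python3 - <<'E'
from h import *
t=cv2.imread('pics/top0.png'); s=cv2.imread('pics/side0.png')
def mask(im,box,name):
    x0,y0,x1,y1=box; h=cv2.cvtColor(im[y0:y1,x0:x1],cv2.COLOR_BGR2HSV)
    m=cv2.inRange(h,(8,70,90),(25,255,255)); n,l,st,c=cv2.connectedComponentsWithStats(m)
    k=1+np.argmax(st[1:,4]); print(name,st[k]+[x0,y0,0,0,0],c[k]+[x0,y0])
    mm=l==k; ys,xs=np.nonzero(mm); return xs+x0,ys+y0
xs,ys=mask(t,(420,200,465,235),'top')
xs2,ys2=mask(s,(355,175,390,235),'side')
for v in range(ys2.min(),ys2.max()+1): print(v,xs2[ys2==v].min(),xs2[ys2==v].max(),end='; ')
print()
for u in range(ys.min(),ys.max()+1): print(u,xs[ys==u].min(),xs[ys==u].max(),end='; ')
a=cv2.resize(t[170:270,390:480],None,fx=4,fy=4,interpolation=cv2.INTER_CUBIC)
b=cv2.resize(t[196:276,254:334],(400,400),interpolation=cv2.INTER_CUBIC)
d=cv2.resize(s[250:325,262:352],(480,400),interpolation=cv2.INTER_CUBIC)
e=np.zeros((400,800,3),np.uint8); 
cv2.imwrite('pics/crop.png',cv2.resize(np.hstack([a[:400],b,d]),None,fx=.64,fy=.64))
E
```

```text
top [429 210  21  18 239] [439.39330544 218.80753138]
side [368 182  12  43 385] [372.7974026  201.95324675]
182 376 376; 183 372 377; 184 370 379; 185 369 378; 186 368 378; 187 368 379; 188 368 379; 189 368 378; 190 369 378; 191 369 378; 192 369 377; 193 369 378; 194 368 377; 195 368 378; 196 368 378; 197 368 378; 198 368 377; 199 368 377; 200 369 377; 201 369 377; 202 369 377; 203 369 377; 204 368 377; 205 368 377; 206 368 377; 207 368 377; 208 368 377; 209 368 377; 210 368 377; 211 368 376; 212 368 377; 213 369 376; 214 369 376; 215 369 376; 216 369 375; 217 369 375; 218 369 375; 219 369 375; 220 369 375; 221 369 375; 222 369 375; 223 369 375; 224 370 374; 
210 442 443; 211 439 445; 212 438 447; 213 437 448; 214 437 449; 215 436 449; 216 434 449; 217 433 449; 218 431 449; 219 431 449; 220 430 448; 221 429 448; 222 429 447; 223 429 445; 224 429 442; 225 429 439; 226 430 437; 227 432 433;
```

View pics/crop.png

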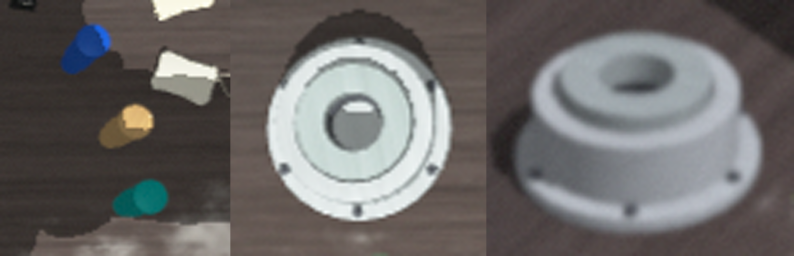

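The crop confirms that the middle piece is the wooden drift, with its bright head at about (443,217) and its foot at about (434,223). The hub's six bolts average to (293.7,235.6), and the cup's outline centre is at about (292.6,233.5).

```bash
python3 - <<'E'
from h import *
t=cv2.imread('pics/top0.png'); s=cv2.imread('pics/side0.png')
def tri(a,b):
    o1,d1=ray('top',*a);o2,d2=ray('side',*b)
    A=np.stack([d1,-d2],1); k=np.linalg.lstsq(A,o2-o1,rcond=None)[0]
    p,q=o1+k[0]*d1,o2+k[1]*d2; return (p+q)/2,np.linalg.norm(p-q)
print('hub bolts z12',onz('top',293.7,235.6,12),'cup@60',onz('top',292.6,233.5,60), 'face50',onz('top',292.6,233.5,50))
# bolts in side crop: scale 480/90*.64, origin x=486.4
S=lambda x,y:(262+(x-486.4)/(480/90*.64),250+y/(400/75*.64))
T=lambda x,y:(254+(x-230.4)/3.2,196+y/3.2)
# side bolts(front)
for q in [(535,173),(630,211),(733,176)]: print('side bolt',onz('side',*S(*q),12))
for q in [(285,169),(357,210),(431,169),(431,87),(359,40),(281,85)]: print('top bolt',onz('top',*T(*q),12))
print('cup side ellipse ctr', onz('side',*S(635,78),60))
# drift
h=t.astype(int); g=cv2.cvtColor(t,cv2.COLOR_BGR2HSV)[:,:,2]
m=(g[205:232,425:455]>185); ys,xs=np.nonzero(m); print('head bright',xs.min()+425,xs.max()+425,ys.min()+205,ys.max()+205,m.sum())
u,v=(xs.min()+xs.max())/2+425,(ys.min()+ys.max())/2+205
print('drift head top',onz('top',u,v,106),'bottom end',onz('top',434.3,222.2,0))
print('mask ctr@53',onz('top',439.4,218.8,53),'side ctr@53',onz('side',373.0,203.3,53),tri((439.4,218.8),(373.0,203.3)))
hub=onz('top',293.7,235.6,12)
p=onz('side',373.0,203.3,53);p2=onz('top',439.4,218.8,53)
E
```

```text
hub bolts z12 [528.22564196 121.47982332  12.        ] cup@60 [528.08663443 120.08090755  60.        ] face50 [529.2199406  120.94348186  50.        ]
side bolt [563.38961413 177.50606718  12.        ]
side bolt [496.65130803 180.47312399  12.        ]
side bolt [463.86140952 122.86862445  12.        ]
top bolt [495.787068   177.95549945  12.        ]
top bolt [463.39081697 121.91966396  12.        ]
top bolt [494.60465695  64.37382489  12.        ]
top bolt [558.77859251  63.89690338  12.        ]
top bolt [596.66007135 120.14934072  12.        ]
top bolt [561.74609156 181.38080055  12.        ]
cup side ellipse ctr [526.66625857 126.22750819  60.        ]
head bright 438 448 211 220 83
drift head top [ 560.28253605 -227.20241954  106.        ] bottom end [ 559.42132445 -231.05855222    0.        ]
mask ctr@53 [ 560.336905   -231.43531689   53.        ] side ctr@53 [ 559.8728483  -231.38450658   53.        ] (array([ 560.17418819, -231.54925934,   52.8721309 ]), np.float64(0.39825042266073246))
```

```bash
python3 -m pendant '[[[0,0,0],0.129],[[0,0,0],0.129],[[4.6,-3.6,0],0],[[4.6,-3.6,0],0],[[4.6,-3.6,0],0]]' 0 && python3 -m pendant '[[[4.6,-3.6,0],0],[[4.6,-3.6,0],0],[[4.6,-3.6,0],0],[[4.6,-3.6,0],0],[[4.6,-3.6,0],0]]' && python3 -m pendant '[[[0,0,0],0],[[0,0,0],0]]'
```

```text
time: 0.72
tool_pos: [285.6, -446.8, 224.6]
ee_rot: [-180.0, 0.0, -0.1]
force: [0.5, -0.3, -0.2]
finger_gap: 91.0
gripper_force: 0.0
time: 1.35
tool_pos: [515.8, -266.6, 224.6]
ee_rot: [180.0, 0.0, -0.0]
force: [0.3, -0.5, -0.6]
finger_gap: 90.9
gripper_force: 0.0
time: 1.6
tool_pos: [514.1, -268.1, 224.4]
ee_rot: [-180.0, 0.1, 0.0]
force: [0.4, 0.2, 0.6]
finger_gap: 91.2
gripper_force: 0.0
```

```bash
python3 -m pendant '[[[4.6,-3.75,0],0],[[0,0,5],0],[[0,0,5],0],[[0,0,4],0],[[0,0,2.8],0]]' && python3 -m pendant '[[[0,0,0],0],[[0,0,0],0]]' && python3 -c "
from h import *
for c in('top','side'): 
  im=viewer.camera(c)[:,:,::-1]; cv2.imwrite(f'pics/{c}1.png',im)
a=cv2.imread('pics/top1.png')[160:280,360:500];b=cv2.imread('pics/side1.png')[130:250,310:450]
cv2.imwrite('pics/c1.png',cv2.resize(np.hstack([a,b]),None,fx=2.8,fy=2.8))"
```

```text
time: 2.22
tool_pos: [558.4, -231.8, 55.0]
ee_rot: [-180.0, 0.2, -0.1]
force: [0.6, -0.4, 1.1]
finger_gap: 91.3
gripper_force: 0.0
time: 2.48
tool_pos: [560.9, -231.8, 58.3]
ee_rot: [179.9, -0.1, -0.1]
force: [-0.8, -0.2, 0.2]
finger_gap: 91.1
gripper_force: 0.0
```

View pics/c1.png

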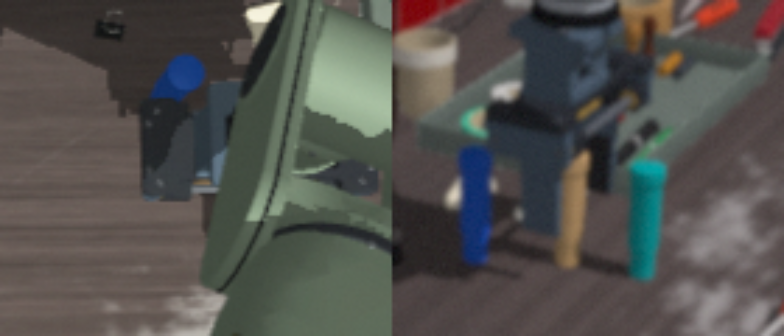

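The side view shows the open fingers on either side of the wooden drift (at about (380,205) full-frame), clear of the blue and teal ones.

```bash
python3 -m pendant '[[[0,0,0],0],[[0,0,0],0],[[0,0,0],0],[[0,0,0],0],[[0,0,0],0]]' 1 60 && python3 -m pendant '[[[0,0,0],0],[[0,0,0],0]]' && python3 -c "
from h import *
for _ in range(3):print(telemetry.get_state()['tool_pos'])"
```

```text
time: 3.2
tool_pos: [560.7, -230.6, 56.9]
ee_rot: [180.0, 0.0, -0.0]
force: [-0.3, 0.2, 0.4]
finger_gap: 44.1
gripper_force: 0.0
time: 3.45
tool_pos: [560.6, -230.5, 56.8]
ee_rot: [-180.0, 0.0, -0.0]
force: [0.3, -0.3, 0.9]
finger_gap: 29.1
gripper_force: 59.5
[ 560.63401208 -230.54444234   56.84363366]
[ 560.63401208 -230.54444234   56.84363366]
[ 560.63401208 -230.54444234   56.84363366]
```

```bash
python3 -m pendant '[[[0,0,0],0],[[0,0,-3],0],[[0,0,-5],0],[[0,0,-5],0],[[0,0,-2],0]]' && python3 -m pendant '[[[-0.4,-5,0],0],[[-0.4,-5,0],0],[[-0.4,-5,0],0],[[-0.4,-5,0],0],[[-0.4,-5,0],0]]'  && python3 -m pendant '[[[-0.4,-5,0],0],[[-0.4,-5.2,0],0],[[0,0,0],0],[[0,0,0],0],[[0,0,0],0]]' && python3 -c "
from h import *
print(telemetry.get_state())
for c in('top','side'): 
  im=viewer.camera(c)[:,:,::-1]; cv2.imwrite(f'pics/{c}2.png',im)
b=cv2.imread('pics/side2.png')[100:340,220:420]
cv2.imwrite('pics/c2.png',cv2.resize(b,None,fx=2.5,fy=2.5))"
```

```text
time: 4.08
tool_pos: [561.8, -231.1, 210.5]
ee_rot: [179.9, -0.3, -0.0]
force: [-0.1, -0.7, -1.1]
finger_gap: 29.4
gripper_force: 59.5
time: 4.7
tool_pos: [540.3, 20.9, 206.9]
ee_rot: [180.0, -0.0, -0.0]
force: [0.9, 0.2, -0.5]
finger_gap: 28.8
gripper_force: 59.5
time: 5.32
tool_pos: [532.8, 120.3, 206.8]
ee_rot: [180.0, 0.0, -0.1]
force: [1.2, 0.0, -0.8]
finger_gap: 29.0
gripper_force: 59.5
{'time': 5.325, 'joints': array([ 1.15262401e+01,  1.64408306e+01,  9.50778815e+01, -2.56240158e-02,
        6.84974622e+01,  1.01631529e+02]), 'qvel': array([-0.29185823,  0.00731923, -0.12331462,  0.17734457,  0.02583637,
        0.00677152]), 'joint_efforts': array([ 4.49704304e-01, -3.93949628e+01, -2.30552065e+01,  4.21772618e-02,
       -7.98641355e-02, -2.85917631e-03]), 'tool_pos': array([532.80947223, 120.25426943, 206.83961497]), 'ee_rot': array([ 1.79973390e+02,  1.10378812e-02, -9.58953478e-02]), 'force': array([ 1.15095334,  0.0135307 , -0.78976229]), 'ft_torque': array([ 0.02658928, -0.00426194, -0.01554836]), 'gripper_force': 59.4577758784726, 'finger_gap': 28.983010632538456}
```

View pics/c2.png

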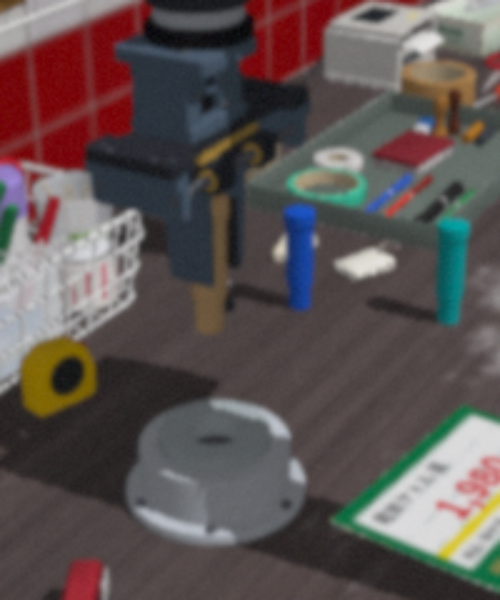

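```bash
cat > g.py <<'E'
# guard: continue only while the upward push stays below argv[1]
import sys
from h import telemetry
s=telemetry.get_state(); f=s['force'][2]
sys.exit(0 if abs(f)<float(sys.argv[1]) else 'guard stop')
E
cat > s.py <<'E'
# compact filter of pendant's printout
import sys
d=dict(l.split(': ',1) for l in sys.stdin.read().strip().splitlines() if ': ' in l)
print(d.get('time'),d.get('tool_pos'),d.get('force'),flush=True)
E
python3 -m pendant '[[[-3.7,-0.1,0],0],[[0,0,4.1],0],[[0,0,4.1],0],[[0,0,0],0],[[0,0,0],0]]' | python3 s.py
python3 g.py 4 && python3 -m pendant '[[[0,0,0.2],0]]' | python3 s.py && python3 g.py 4 && python3 -m pendant '[[[0,0,0.1],0]]'| python3 s.py&& python3 g.py 4 && python3 -m pendant '[[[0,0,0.1],0]]'| python3 s.py&& python3 g.py 4 && python3 -m pendant '[[[0,0,0.1],0]]'| python3 s.py&& python3 g.py 4 && python3 -m pendant '[[[0,0,0.1],0]]'| python3 s.py&& python3 g.py 4 && python3 -m pendant '[[[0,0,0.1],0]]'| python3 s.py&& python3 g.py 4 && python3 -m pendant '[[[0,0,0.1],0]]'| python3 s.py&& python3 g.py 4 && python3 -m pendant '[[[0,0,0.1],0]]'| python3 s.py
```

```text
6.05 [497.0, 122.2, 126.2] [0.7, 0.2, -0.9]
6.18 [497.3, 122.5, 124.7] [-0.1, -0.8, -1.3]
6.3 [496.4, 122.5, 123.0] [0.3, -0.1, -0.5]
6.42 [496.0, 122.5, 121.4] [-0.1, 0.2, -0.7]
6.55 [495.8, 122.4, 120.1] [0.3, -0.8, -0.1]
6.68 [495.7, 122.4, 118.9] [-0.2, 0.2, -1.3]
6.8 [495.7, 122.4, 117.8] [-0.3, 0.3, -0.5]
6.92 [495.7, 122.4, 116.8] [0.7, -0.6, -0.2]
7.05 [495.9, 122.5, 116.5] [-1.6, 0.6, 7.2]
```

```bash
python3 -m pendant '[[[0,0,-0.8],0],[[3.3,0,0],0],[[3.3,0,0],0],[[0,0,0],0],[[0,0,0.1],0]]' | python3 s.py
python3 g.py 4 && python3 -m pendant '[[[0,0,0.1],0]]' | python3 s.py && python3 g.py 4 && python3 -m pendant '[[[0,0,0.1],0]]'| python3 s.py&& python3 g.py 4 && python3 -m pendant '[[[0,0,0.1],0]]'| python3 s.py&& python3 g.py 4 && python3 -m pendant '[[[0,0,0.1],0]]'| python3 s.py&& python3 g.py 4 && python3 -m pendant '[[[0,0,0.1],0]]'| python3 s.py&& python3 g.py 4 && python3 -m pendant '[[[0,0,0.1],0]]'| python3 s.py&& python3 g.py 4 && python3 -m pendant '[[[0,0,0.1],0]]'| python3 s.py&& python3 g.py 4 && python3 -m pendant '[[[0,0,0.1],0]]'| python3 s.py&& python3 g.py 4 && python3 -m pendant '[[[0,0,0.1],0]]'| python3 s.py&& python3 g.py 4 && python3 -m pendant '[[[0,0,0.1],0]]'| python3 s.py
```

```text
7.68 [560.9, 122.3, 122.7] [-0.6, -0.2, -1.1]
7.8 [560.7, 122.4, 121.8] [0.2, -0.2, -1.1]
7.92 [561.1, 122.4, 121.0] [-0.0, 0.1, -1.3]
8.05 [561.4, 122.4, 120.0] [0.1, 0.7, -1.0]
8.18 [561.6, 122.4, 118.9] [-0.0, 0.9, -0.0]
8.3 [561.7, 122.4, 118.0] [-0.8, -0.7, 3.6]
8.43 [562.0, 122.5, 117.8] [-2.0, -0.3, 8.0]guard stop
```

```bash
python3 -m pendant '[[[0,0,-0.7],0],[[-3.35,-3.2,0],0],[[0,0,0],0],[[0,0,0],0],[[0,0,0.2],0]]' | python3 s.py
python3 g.py 4 && python3 -m pendant '[[[0,0,0.1],0]]' | python3 s.py && python3 g.py 4 && python3 -m pendant '[[[0,0,0.1],0]]'| python3 s.py&& python3 g.py 4 && python3 -m pendant '[[[0,0,0.1],0]]'| python3 s.py&& python3 g.py 4 && python3 -m pendant '[[[0,0,0.1],0]]'| python3 s.py&& python3 g.py 4 && python3 -m pendant '[[[0,0,0.1],0]]'| python3 s.py&& python3 g.py 4 && python3 -m pendant '[[[0,0,0.1],0]]'| python3 s.py&& python3 g.py 4 && python3 -m pendant '[[[0,0,0.1],0]]'| python3 s.py&& python3 g.py 4 && python3 -m pendant '[[[0,0,0.1],0]]'| python3 s.py&& python3 g.py 4 && python3 -m pendant '[[[0,0,0.1],0]]'| python3 s.py&& python3 g.py 4 && python3 -m pendant '[[[0,0,0.1],0]]'| python3 s.py
```

```text
9.05 [529.1, 154.0, 122.0] [0.6, -0.4, -0.7]
9.18 [528.7, 153.9, 120.6] [0.1, -0.7, -0.8]
9.3 [528.5, 154.1, 119.7] [-0.6, -0.1, -0.9]
9.43 [528.4, 154.2, 118.8] [0.6, 0.1, -1.2]
9.55 [528.3, 154.3, 117.9] [0.7, -0.0, -0.7]
9.68 [528.4, 154.4, 117.3] [-0.9, 0.7, 5.8]guard stop
```

```bash

python3 -m pendant '[[[0,0,0.05],0]]' | python3 s.py && python3 g.py 14.5 && python3 -m pendant '[[[0,0,0.05],0]]'| python3 s.py&& python3 g.py 14.5 && python3 -m pendant '[[[0,0,0.1],0]]'| python3 s.py&& python3 g.py 14.5 && python3 -m pendant '[[[0,0,0.1],0]]'| python3 s.py
echo "-y"; python3 -m pendant '[[[0,0,-0.9],0],[[0,3.3,0],0],[[0,3.3,0],0],[[0,0,0],0],[[0,0,0.1],0]]' | python3 s.py
python3 g.py 4 && python3 -m pendant '[[[0,0,0.1],0]]' | python3 s.py && python3 g.py 4 && python3 -m pendant '[[[0,0,0.1],0]]'| python3 s.py&& python3 g.py 4 && python3 -m pendant '[[[0,0,0.1],0]]'| python3 s.py&& python3 g.py 4 && python3 -m pendant '[[[0,0,0.1],0]]'| python3 s.py&& python3 g.py 4 && python3 -m pendant '[[[0,0,0.1],0]]'| python3 s.py&& python3 g.py 4 && python3 -m pendant '[[[0,0,0.1],0]]'| python3 s.py&& python3 g.py 4 && python3 -m pendant '[[[0,0,0.1],0]]'| python3 s.py&& python3 g.py 4 && python3 -m pendant '[[[0,0,0.1],0]]'| python3 s.py
```

```text
9.8 [528.5, 154.5, 117.3] [-1.4, -0.9, 6.2]
9.93 [528.6, 154.5, 117.2] [-2.3, -0.6, 8.6]
10.05 [528.6, 154.6, 116.6] [-2.3, -0.9, 9.2]
10.18 [528.5, 154.9, 115.7] [-3.3, -0.2, 10.9]
-y
10.8 [528.5, 88.8, 122.0] [0.2, -0.3, -1.1]
10.92 [528.3, 89.2, 120.8] [0.3, 0.1, -0.4]
11.05 [528.2, 89.1, 119.8] [0.0, -0.4, -0.4]
11.18 [528.2, 88.8, 118.8] [0.3, -0.5, -1.0]
11.3 [528.2, 88.6, 117.8] [1.3, -0.1, -1.5]
11.42 [528.4, 88.6, 117.4] [-1.0, 0.6, 6.0]guard stop
```

```bash

python3 -m pendant '[[[0,0,0.05],0]]' | python3 s.py && python3 g.py 14.5 && python3 -m pendant '[[[0,0,0.1],0]]'| python3 s.py&& python3 g.py 14.5 && python3 -m pendant '[[[0,0,0.1],0]]'| python3 s.py&& python3 g.py 14.5 && python3 -m pendant '[[[0,0,0.1],0]]'| python3 s.py && python3 g.py 14.5 && python3 -m pendant '[[[0,0,0.1],0]]'| python3 s.py
echo "+x"; python3 -m pendant '[[[0,0,-1],0],[[3.3,-3.3,0],0],[[0,0,0],0],[[0,0,0],0],[[0,0,0.1],0]]' | python3 s.py
python3 g.py 4 && python3 -m pendant '[[[0,0,0.1],0]]' | python3 s.py && python3 g.py 4 && python3 -m pendant '[[[0,0,0.1],0]]'| python3 s.py&& python3 g.py 4 && python3 -m pendant '[[[0,0,0.1],0]]'| python3 s.py&& python3 g.py 4 && python3 -m pendant '[[[0,0,0.1],0]]'| python3 s.py&& python3 g.py 4 && python3 -m pendant '[[[0,0,0.1],0]]'| python3 s.py&& python3 g.py 4 && python3 -m pendant '[[[0,0,0.1],0]]'| python3 s.py&& python3 g.py 4 && python3 -m pendant '[[[0,0,0.1],0]]'| python3 s.py&& python3 g.py 4 && python3 -m pendant '[[[0,0,0.1],0]]'| python3 s.py
```

```text
11.55 [528.5, 88.6, 117.3] [-2.4, 0.2, 6.9]
11.68 [528.5, 88.5, 116.7] [-2.8, -0.5, 9.6]
11.8 [528.6, 88.2, 115.9] [-1.6, -1.3, 8.7]
11.92 [528.6, 88.0, 115.0] [-2.4, -2.0, 9.6]
12.05 [528.7, 87.8, 114.1] [-2.0, -1.7, 10.7]
+x
12.68 [560.5, 120.9, 121.2] [-0.9, -0.1, -1.3]
12.8 [560.7, 120.9, 120.4] [0.3, -0.2, -1.9]
12.92 [561.0, 121.1, 119.4] [0.3, -0.3, -0.3]
13.05 [561.1, 121.2, 118.4] [-0.3, 0.0, -1.0]
13.18 [561.2, 121.4, 117.4] [-0.9, -0.5, -0.9]
13.3 [561.2, 121.4, 116.3] [0.2, -0.3, -1.0]
13.42 [561.4, 121.4, 115.8] [-0.7, 0.0, 5.0]guard stop
```

```bash

python3 -m pendant '[[[0,0,0.05],0]]' | python3 s.py && python3 g.py 14.5 && python3 -m pendant '[[[0,0,0.1],0]]'| python3 s.py&& python3 g.py 14.5 && python3 -m pendant '[[[0,0,0.1],0]]'| python3 s.py&& python3 g.py 14.5 && python3 -m pendant '[[[0,0,0.1],0]]'| python3 s.py && python3 g.py 14.5 && python3 -m pendant '[[[0,0,0.1],0]]'| python3 s.py
echo "-x"; python3 -m pendant '[[[0,0,-1],0],[[-3.3,0,0],0],[[-3.3,0,0],0],[[0,0,0],0],[[0,0,0.1],0]]' | python3 s.py
python3 g.py 4 && python3 -m pendant '[[[0,0,0.1],0]]' | python3 s.py && python3 g.py 4 && python3 -m pendant '[[[0,0,0.1],0]]'| python3 s.py&& python3 g.py 4 && python3 -m pendant '[[[0,0,0.1],0]]'| python3 s.py&& python3 g.py 4 && python3 -m pendant '[[[0,0,0.1],0]]'| python3 s.py&& python3 g.py 4 && python3 -m pendant '[[[0,0,0.1],0]]'| python3 s.py&& python3 g.py 4 && python3 -m pendant '[[[0,0,0.1],0]]'| python3 s.py&& python3 g.py 4 && python3 -m pendant '[[[0,0,0.1],0]]'| python3 s.py&& python3 g.py 4 && python3 -m pendant '[[[0,0,0.1],0]]'| python3 s.py
```

```text
13.55 [561.5, 121.4, 115.8] [-1.3, -0.8, 7.0]
13.68 [561.6, 121.5, 115.2] [-2.4, -0.1, 9.0]
13.8 [561.9, 121.5, 114.5] [-2.0, -1.5, 10.7]
13.92 [562.2, 121.6, 113.8] [-0.9, 0.3, 10.7]
14.05 [562.5, 121.7, 113.1] [-0.7, -0.8, 9.7]
-x
14.68 [496.3, 121.6, 120.3] [1.5, 1.2, -0.4]
14.8 [496.3, 121.5, 118.9] [0.5, -0.6, -1.2]
14.92 [495.9, 121.4, 117.7] [0.9, -0.4, -0.8]
15.05 [495.5, 121.4, 116.7] [-0.1, -0.1, -1.4]
15.18 [495.4, 121.4, 115.8] [-0.0, 0.3, 1.7]
15.3 [495.6, 121.5, 115.5] [-1.7, -0.6, 7.4]guard stop
```

```bash

python3 -m pendant '[[[0,0,0.1],0]]' | python3 s.py && python3 g.py 14.5 && python3 -m pendant '[[[0,0,0.1],0]]'| python3 s.py&& python3 g.py 14.5 && python3 -m pendant '[[[0,0,0.1],0]]'| python3 s.py&& python3 g.py 14.5 && python3 -m pendant '[[[0,0,0.1],0]]'| python3 s.py && python3 g.py 14.5 && python3 -m pendant '[[[0,0,0.1],0]]'| python3 s.py
echo "+y"; python3 -m pendant '[[[0,0,-1],0],[[3.3,-3.3,0],0],[[0,0,0.2],0],[[0,0,0],0],[[0,0,0.1],0]]' | python3 s.py
python3 g.py 4 && python3 -m pendant '[[[0,0,0.1],0]]' | python3 s.py && python3 g.py 4 && python3 -m pendant '[[[0,0,0.1],0]]'| python3 s.py&& python3 g.py 4 && python3 -m pendant '[[[0,0,0.1],0]]'| python3 s.py&& python3 g.py 4 && python3 -m pendant '[[[0,0,0.1],0]]'| python3 s.py&& python3 g.py 4 && python3 -m pendant '[[[0,0,0.1],0]]'| python3 s.py&& python3 g.py 4 && python3 -m pendant '[[[0,0,0.1],0]]'| python3 s.py&& python3 g.py 4 && python3 -m pendant '[[[0,0,0.1],0]]'| python3 s.py
```

```text
15.42 [495.6, 121.5, 115.1] [-2.7, -0.8, 8.4]
15.55 [495.3, 121.4, 114.2] [-2.1, -0.1, 8.5]
15.68 [495.1, 121.4, 113.2] [-3.4, -1.3, 10.5]
15.8 [494.9, 121.4, 112.3] [-4.3, -0.5, 11.2]
15.92 [494.6, 121.3, 111.4] [-3.9, -0.4, 11.8]
+y
16.55 [527.5, 153.9, 116.8] [-1.6, -0.3, -0.6]
16.68 [527.8, 153.9, 115.9] [-0.9, -0.3, 0.3]
16.8 [528.0, 154.1, 115.0] [0.6, -0.5, -1.2]
16.92 [528.2, 154.3, 113.9] [0.2, -0.5, 2.8]
17.05 [528.4, 154.4, 113.7] [-1.7, -0.2, 7.5]guard stop
```

```bash

python3 -m pendant '[[[0,0,0.1],0]]' | python3 s.py && python3 g.py 14 && python3 -m pendant '[[[0,0,0.1],0]]'| python3 s.py&& python3 g.py 14 && python3 -m pendant '[[[0,0,0.07],0]]'| python3 s.py&& python3 g.py 14 && python3 -m pendant '[[[0,0,0.07],0]]'| python3 s.py && python3 g.py 14 && python3 -m pendant '[[[0,0,0.07],0]]'| python3 s.py
echo "-y"; python3 -m pendant '[[[0,0,-1],0],[[0,3.3,0],0],[[0,3.3,0],0],[[0,0,0.2],0],[[0,0,0.1],0]]' | python3 s.py
python3 g.py 4 && python3 -m pendant '[[[0,0,0.1],0]]' | python3 s.py && python3 g.py 4 && python3 -m pendant '[[[0,0,0.1],0]]'| python3 s.py&& python3 g.py 4 && python3 -m pendant '[[[0,0,0.1],0]]'| python3 s.py&& python3 g.py 4 && python3 -m pendant '[[[0,0,0.1],0]]'| python3 s.py&& python3 g.py 4 && python3 -m pendant '[[[0,0,0.1],0]]'| python3 s.py&& python3 g.py 4 && python3 -m pendant '[[[0,0,0.1],0]]'| python3 s.py&& python3 g.py 4 && python3 -m pendant '[[[0,0,0.1],0]]'| python3 s.py
```

```text
17.18 [528.5, 154.4, 113.2] [-1.9, 0.0, 9.4]
17.3 [528.4, 154.6, 112.5] [-2.2, 0.1, 8.6]
17.42 [528.4, 154.8, 111.9] [-2.1, 0.6, 9.3]
17.55 [528.4, 154.9, 111.2] [-3.1, 0.3, 11.0]
17.68 [528.5, 155.0, 110.8] [-4.1, 1.1, 12.8]
-y
18.3 [528.3, 88.7, 115.7] [-0.1, -0.1, -1.6]
18.42 [528.3, 89.2, 114.7] [0.8, -0.1, -2.2]
18.55 [528.3, 89.1, 113.7] [0.3, 0.0, -1.1]
18.68 [528.2, 88.8, 112.7] [0.2, 0.6, -0.3]
18.8 [528.4, 88.7, 112.1] [-1.5, 0.3, 4.8]guard stop
```

```bash

python3 -m pendant '[[[0,0,0.07],0]]' | python3 s.py && python3 g.py 14 && python3 -m pendant '[[[0,0,0.06],0]]'| python3 s.py&& python3 g.py 14 && python3 -m pendant '[[[0,0,0.06],0]]'| python3 s.py&& python3 g.py 14.5 && python3 -m pendant '[[[0,0,0.05],0]]'| python3 s.py && python3 g.py 14.5 && python3 -m pendant '[[[0,0,0.05],0]]'| python3 s.py && python3 g.py 14.5 && python3 -m pendant '[[[0,0,0.05],0]]'| python3 s.py && python3 g.py 14.5 && python3 -m pendant '[[[0,0,0.05],0]]'| python3 s.py
echo "+x"; python3 -m pendant '[[[0,0,-1],0],[[3.3,-3.3,0],0],[[0,0,0.2],0],[[0,0,0],0],[[0,0,0.1],0]]' | python3 s.py
python3 g.py 4 && python3 -m pendant '[[[0,0,0.1],0]]' | python3 s.py && python3 g.py 4 && python3 -m pendant '[[[0,0,0.1],0]]'| python3 s.py&& python3 g.py 4 && python3 -m pendant '[[[0,0,0.1],0]]'| python3 s.py&& python3 g.py 4 && python3 -m pendant '[[[0,0,0.1],0]]'| python3 s.py&& python3 g.py 4 && python3 -m pendant '[[[0,0,0.1],0]]'| python3 s.py&& python3 g.py 4 && python3 -m pendant '[[[0,0,0.1],0]]'| python3 s.py&& python3 g.py 4 && python3 -m pendant '[[[0,0,0.1],0]]'| python3 s.py
```

```text
18.92 [528.4, 88.7, 111.9] [-2.7, 0.2, 7.5]
19.05 [528.5, 88.7, 111.7] [-2.4, -0.1, 8.8]
19.18 [528.6, 88.6, 111.4] [-2.0, -0.1, 8.1]
19.3 [528.6, 88.5, 111.0] [-2.6, -0.6, 10.1]
19.42 [528.7, 88.4, 110.7] [-3.2, -0.4, 11.6]
19.55 [528.7, 88.3, 110.4] [-2.7, -0.9, 13.4]
19.68 [528.8, 88.3, 110.2] [-3.9, -1.6, 13.7]
+x
20.3 [560.5, 120.9, 114.7] [-0.3, -0.1, -1.0]
20.42 [560.8, 120.9, 113.9] [-1.0, -0.4, -1.0]
20.55 [561.0, 121.1, 112.9] [0.3, 0.1, -1.0]
20.68 [561.2, 121.2, 112.2] [-0.6, -0.6, 3.4]
20.8 [561.4, 121.3, 111.9] [-1.9, -0.5, 6.8]guard stop
```

```bash

python3 -m pendant '[[[0,0,0.05],0]]' | python3 s.py && python3 g.py 14 && python3 -m pendant '[[[0,0,0.06],0]]'| python3 s.py&& python3 g.py 14.5 && python3 -m pendant '[[[0,0,0.05],0]]'| python3 s.py&& python3 g.py 14.5 && python3 -m pendant '[[[0,0,0.05],0]]'| python3 s.py && python3 g.py 14.5 && python3 -m pendant '[[[0,0,0.05],0]]'| python3 s.py && python3 g.py 14.5 && python3 -m pendant '[[[0,0,0.05],0]]'| python3 s.py && python3 g.py 14.5 && python3 -m pendant '[[[0,0,0.05],0]]'| python3 s.py&& python3 g.py 14.5 && python3 -m pendant '[[[0,0,0.05],0]]'| python3 s.py&& python3 g.py 14.5 && python3 -m pendant '[[[0,0,0.05],0]]'| python3 s.py
python3 -m pendant '[[[0,0,0],0]]'| python3 s.py
echo "-x"; python3 -m pendant '[[[0,0,-1],0],[[-3.3,0,0],0],[[-3.3,0,0],0],[[0,0,0.2],0],[[0,0,0.1],0]]' | python3 s.py
python3 g.py 4 && python3 -m pendant '[[[0,0,0.1],0]]' | python3 s.py && python3 g.py 4 && python3 -m pendant '[[[0,0,0.1],0]]'| python3 s.py&& python3 g.py 4 && python3 -m pendant '[[[0,0,0.1],0]]'| python3 s.py&& python3 g.py 4 && python3 -m pendant '[[[0,0,0.1],0]]'| python3 s.py&& python3 g.py 4 && python3 -m pendant '[[[0,0,0.1],0]]'| python3 s.py&& python3 g.py 4 && python3 -m pendant '[[[0,0,0.1],0]]'| python3 s.py&& python3 g.py 4 && python3 -m pendant '[[[0,0,0.1],0]]'| python3 s.py
```

```text
20.92 [561.5, 121.3, 111.6] [-1.1, 0.0, 6.6]
21.05 [561.6, 121.3, 111.2] [-1.6, -0.9, 6.6]
21.18 [561.7, 121.4, 110.8] [-1.0, -0.6, 7.4]
21.3 [561.9, 121.4, 110.4] [-1.9, 0.5, 8.2]
21.42 [562.0, 121.4, 110.1] [-1.2, 0.8, 8.7]
21.55 [562.1, 121.5, 109.9] [-1.5, -0.2, 10.3]
21.68 [562.3, 121.5, 109.8] [-2.8, -0.5, 13.5]
21.8 [562.3, 121.5, 109.6] [-3.1, -0.3, 15.6]
21.92 [562.3, 121.5, 109.7] [-2.3, -1.5, 13.2]
-x
22.55 [496.2, 121.6, 114.0] [0.6, -0.9, -1.4]
22.68 [496.4, 121.5, 112.8] [0.2, 0.1, -1.9]
22.8 [495.9, 121.4, 111.6] [0.3, 0.1, -1.5]
22.92 [495.6, 121.4, 110.6] [-0.1, 0.1, 0.1]
23.05 [495.6, 121.4, 110.1] [-0.6, -0.2, 5.4]guard stop
guard stop
```

```bash

python3 -m pendant '[[[0,0,0.05],0]]' | python3 s.py && python3 g.py 14 && python3 -m pendant '[[[0,0,0.05],0]]'| python3 s.py&& python3 g.py 14.5 && python3 -m pendant '[[[0,0,0.05],0]]'| python3 s.py&& python3 g.py 14.5 && python3 -m pendant '[[[0,0,0.05],0]]'| python3 s.py && python3 g.py 14.5 && python3 -m pendant '[[[0,0,0.05],0]]'| python3 s.py && python3 g.py 14.5 && python3 -m pendant '[[[0,0,0.05],0]]'| python3 s.py && python3 g.py 14.5 && python3 -m pendant '[[[0,0,0.05],0]]'| python3 s.py
python3 -m pendant '[[[0,0,0],0]]'| python3 s.py
echo "+y"; python3 -m pendant '[[[0,0,-1],0],[[3.3,-3.3,0],0],[[0,0,0.2],0],[[0,0,0],0],[[0,0,0.1],0]]' | python3 s.py
python3 g.py 4 && python3 -m pendant '[[[0,0,0.1],0]]' | python3 s.py && python3 g.py 4 && python3 -m pendant '[[[0,0,0.1],0]]'| python3 s.py&& python3 g.py 4 && python3 -m pendant '[[[0,0,0.1],0]]'| python3 s.py&& python3 g.py 4 && python3 -m pendant '[[[0,0,0.1],0]]'| python3 s.py&& python3 g.py 4 && python3 -m pendant '[[[0,0,0.1],0]]'| python3 s.py&& python3 g.py 4 && python3 -m pendant '[[[0,0,0.1],0]]'| python3 s.py&& python3 g.py 4 && python3 -m pendant '[[[0,0,0.1],0]]'| python3 s.py
```

```text
23.18 [495.6, 121.5, 110.1] [-1.9, -0.4, 6.5]
23.3 [495.7, 121.5, 110.0] [-1.6, -0.3, 8.4]
23.42 [495.8, 121.5, 109.9] [-2.1, -0.7, 11.7]
23.55 [495.8, 121.5, 109.8] [-3.5, -0.9, 13.7]
23.68 [495.8, 121.5, 109.6] [-3.2, -0.1, 16.6]
23.8 [495.8, 121.5, 109.7] [-2.8, -0.9, 14.8]
+y
24.42 [527.4, 153.8, 114.0] [0.4, -0.6, -0.9]
24.55 [527.8, 153.9, 113.3] [0.0, -0.1, -1.4]
24.68 [528.0, 154.1, 112.3] [0.9, 0.1, -1.0]
24.8 [528.1, 154.3, 111.3] [0.5, 0.2, -2.1]
24.92 [528.2, 154.4, 110.3] [-0.0, 0.1, 2.5]
25.05 [528.5, 154.5, 110.1] [-1.0, -0.4, 8.6]guard stop
guard stop
```

Both x sides stop at 109.7 under 15 N. Next I press +y and then -y.

```bash

python3 -m pendant '[[[0,0,0.04],0]]' | python3 s.py && python3 g.py 14 && python3 -m pendant '[[[0,0,0.05],0]]'| python3 s.py&& python3 g.py 14.5 && python3 -m pendant '[[[0,0,0.05],0]]'| python3 s.py&& python3 g.py 14.5 && python3 -m pendant '[[[0,0,0.05],0]]'| python3 s.py && python3 g.py 14.5 && python3 -m pendant '[[[0,0,0.05],0]]'| python3 s.py && python3 g.py 14.5 && python3 -m pendant '[[[0,0,0.05],0]]'| python3 s.py
python3 -m pendant '[[[0,0,0],0]]'| python3 s.py
echo "-y"; python3 -m pendant '[[[0,0,-1],0],[[0,3.3,0],0],[[0,3.3,0],0],[[0,0,0.2],0],[[0,0,0.1],0]]' | python3 s.py
python3 g.py 4 && python3 -m pendant '[[[0,0,0.1],0]]' | python3 s.py && python3 g.py 4 && python3 -m pendant '[[[0,0,0.1],0]]'| python3 s.py&& python3 g.py 4 && python3 -m pendant '[[[0,0,0.1],0]]'| python3 s.py&& python3 g.py 4 && python3 -m pendant '[[[0,0,0.1],0]]'| python3 s.py&& python3 g.py 4 && python3 -m pendant '[[[0,0,0.05],0]]'| python3 s.py&& python3 g.py 8 && python3 -m pendant '[[[0,0,0.05],0]]'| python3 s.py&& python3 g.py 14.5 && python3 -m pendant '[[[0,0,0.05],0]]'| python3 s.py && python3 g.py 14.5 && python3 -m pendant '[[[0,0,0.05],0]]'| python3 s.py && python3 g.py 14.5 && python3 -m pendant '[[[0,0,0.05],0]]'| python3 s.py && python3 g.py 14.5 && python3 -m pendant '[[[0,0,0.05],0]]'| python3 s.py && python3 g.py 14.5 && python3 -m pendant '[[[0,0,0.05],0]]'| python3 s.py
python3 -m pendant '[[[0,0,0],0]]'| python3 s.py
```

```text
25.18 [528.5, 154.4, 110.1] [-2.1, -0.5, 7.8]
25.3 [528.6, 154.5, 110.0] [-2.8, -0.2, 10.9]
25.42 [528.6, 154.5, 109.8] [-3.6, -1.2, 12.5]
25.55 [528.7, 154.6, 109.7] [-3.2, -1.9, 14.4]
25.68 [528.8, 154.6, 109.6] [-4.0, -0.3, 16.5]
25.8 [528.7, 154.6, 109.6] [-3.9, -1.1, 14.5]
-y
26.42 [528.3, 88.8, 113.7] [0.4, 0.0, -1.2]
26.55 [528.3, 89.2, 112.8] [-0.3, -0.5, -1.6]
26.68 [528.3, 89.1, 111.8] [0.0, 0.0, -1.0]
26.8 [528.2, 88.8, 110.8] [-0.4, -0.0, -0.9]
26.92 [528.3, 88.7, 109.9] [-1.0, 0.3, 2.8]
27.05 [528.4, 88.6, 109.9] [-1.1, 0.4, 4.7]
27.18 [528.5, 88.6, 109.8] [-3.1, 0.9, 8.2]
27.3 [528.6, 88.6, 109.7] [-2.7, 0.1, 10.6]
27.42 [528.6, 88.6, 109.6] [-3.2, 1.0, 12.2]
27.55 [528.7, 88.6, 109.6] [-3.5, 0.5, 14.8]
27.68 [528.6, 88.6, 109.6] [-3.1, 0.3, 13.4]guard stop
guard stop
```

```bash

python3 -m pendant '[[[0,0,-4],0],[[0,5.6,0],0],[[0,5.6,0],0],[[0,5.6,0],0],[[0,0,0],0]]' | python3 s.py; python3 -m pendant '[[[0,0,4.5],0],[[0,0,3.5],0],[[0,0,0],0],[[0,0,0],0],[[0,0,0],0]]' | python3 s.py
python3 -c "
from h import *
cv2.imwrite('pics/side3.png',viewer.camera('side')[:,:,::-1])
cv2.imwrite('pics/c3.png',cv2.resize(cv2.imread('pics/side3.png')[140:320,240:440],None,fx=3,fy=3))"
```

```text
28.3 [528.0, -83.0, 147.2] [0.5, 0.5, -1.1]
28.92 [529.5, -79.5, 69.1] [-0.0, 0.0, -0.5]
```

View pics/c3.png

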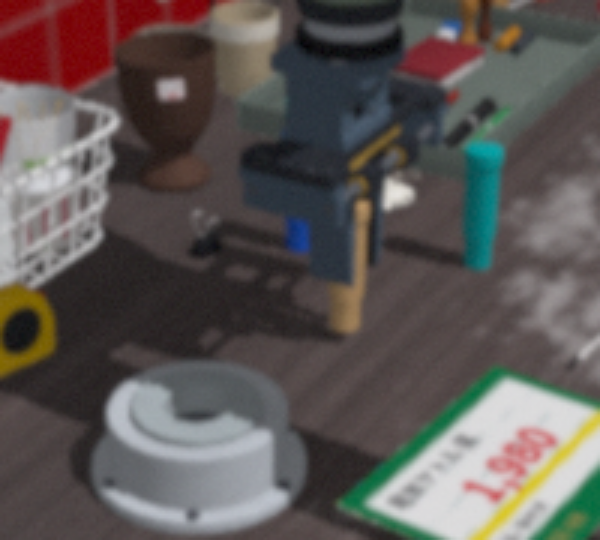

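The crop shows the cup nearly flush and level in the hub at about (305,275) full-frame. The drift hangs upright above clear desk, with its lower end at about (355,250). Now I set it down.

```bash

python3 -m pendant '[[[0,0,0.4],0],[[0,0,0.3],0],[[0,0,0.2],0],[[0,0,0],0],[[0,0,0],0]]' | python3 s.py
python3 g.py 3 && python3 -m pendant '[[[0,0,0.1],0]]' | python3 s.py && python3 g.py 3 && python3 -m pendant '[[[0,0,0.1],0]]'| python3 s.py&& python3 g.py 3 && python3 -m pendant '[[[0,0,0.05],0]]'| python3 s.py&& python3 g.py 3 && python3 -m pendant '[[[0,0,0.05],0]]'| python3 s.py&& python3 g.py 3 && python3 -m pendant '[[[0,0,0.05],0]]'| python3 s.py&& python3 g.py 3 && python3 -m pendant '[[[0,0,0.05],0]]'| python3 s.py
```

```text
29.6 [528.2, -79.6, 58.4] [-0.5, 0.6, -0.6]
29.72 [528.3, -79.6, 57.5] [-0.3, -0.4, -1.3]
29.85 [528.4, -79.6, 56.7] [-0.7, 0.4, 7.5]guard stop
```

```bash

python3 -m pendant '[[[0,0,-0.05],0],[[0,0,0],0]]' - 5| python3 s.py
python3 -m pendant '[[[0,0,0],0],[[0,0,0],0],[[0,0,0],0],[[0,0,0],0],[[0,0,0],0]]' 0.6 && python3 -m pendant '[[[0,0,0],0],[[0,0,0],0],[[0,0,0],0],[[0,0,0],0],[[0,0,0],0]]' 0
python3 -c "
from h import *
cv2.imwrite('pics/side4.png',viewer.camera('side')[:,:,::-1])
cv2.imwrite('pics/c4.png',cv2.resize(cv2.imread('pics/side4.png')[140:320,240:440],None,fx=3,fy=3))"
```

```text
30.1 [528.2, -79.6, 56.9] [-1.7, -0.7, -1.4]
time: 30.72
tool_pos: [528.2, -79.6, 56.9]
ee_rot: [180.0, -0.0, -0.0]
force: [0.3, 0.5, 0.0]
finger_gap: 36.4
gripper_force: 0.0
time: 31.35
tool_pos: [528.2, -79.6, 56.9]
ee_rot: [180.0, 0.0, -0.0]
force: [1.0, 0.6, 0.6]
finger_gap: 83.5
gripper_force: 0.0
```

View pics/c4.png

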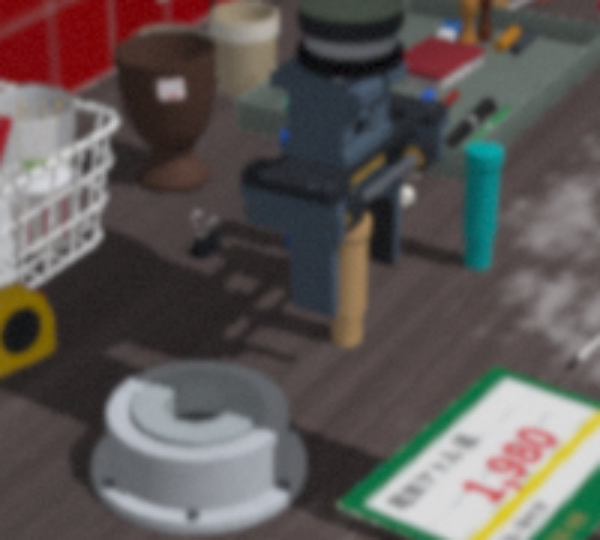

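The drift stands upright on the desk at about (357,240) full-frame, and the open fingers are clear of it. I'll withdraw straight up, move aside and check.

```bash

python3 -m pendant '[[[0,0,0],0],[[0,0,-2],0],[[0,0,-4],0],[[0,0,-6],0],[[0,0,-6],0]]' | python3 s.py; python3 -m pendant '[[[-4,4,0],0],[[-4,4,0],0],[[-4,4,0],0],[[0,0,0],0],[[0,0,0],0]]' | python3 s.py
python3 -c "
from h import *
t=viewer.camera('top')[:,:,::-1];s=viewer.camera('side')[:,:,::-1]
cv2.imwrite('pics/c5.png',np.hstack([cv2.resize(t[140:340,240:440],(400,400)),cv2.resize(s[140:320,220:400],(400,400))]))"
```

```text
32.02 [527.8, -79.5, 238.6] [0.4, 0.1, -0.4]
32.65 [408.6, -199.5, 237.1] [0.1, -0.3, -0.0]
```

View pics/c5.png

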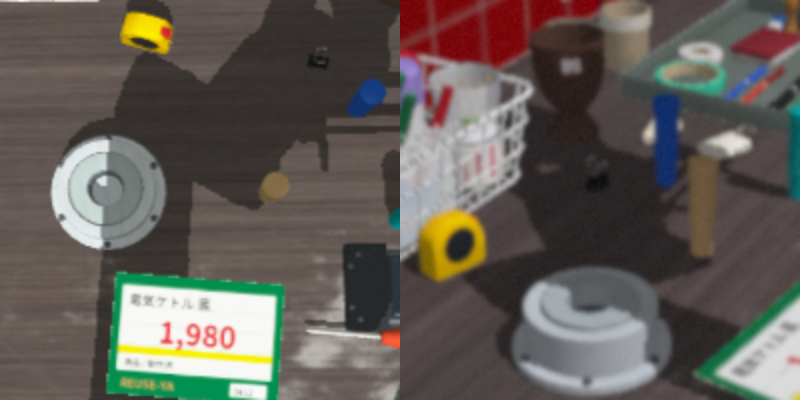

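The drift stands upright and clear of the hub at about (377,233) in top. The cup is square in the hub at about (293,234), and the bystanders haven't moved.

```bash
python3 -c "
from h import *
print(workorder.close_job())"
```

```text
the job is handed in; nothing more can be done
None
```

I handed the job in at about 33 s: under about 15 N the cup stopped at the same height (within 0.1 mm) at four places round the rim, wrist force peaked at 16.6 N, the drift stands upright on the desk about 200 mm from the hub, and the hand-in returned no verdict.

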